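Couple the thickness probe and hold it square on the marked pipe wall

ROBOT

A 6-joint arm with a two-finger parallel gripper is mounted at the origin on a cart in front of the work surface, level with it; the furniture and walls round the work are solid. World frame = base frame: x ahead of the robot, y to its left, z up, the work surface at z = 0. Lengths are in m, angles in degrees, forces in N, time in s.
With the tool pointing down it reaches from about 0.35 to 0.875 m from the base axis. Payload 4.2 kg.
Tool frame: the origin (TCP) lies midway between the tips of the shut fingers; the grasp point (between the pads) lies 19 mm behind it (r.pinch_z is the distance from the TCP to the grasp point, in m); z points along the fingers, y is the line along which they close (so a half turn about z gives the same grasp; the last joint's range is limited). The gripper opens to 87 mm and grips with 3 to 60 N. Pads are 19 mm wide; open, the fingers measure 117 mm over their backs; the gripper's body (75 mm by 190 mm) begins 51 mm behind the grasp point.
Start: joints at [-59.038, 22.042, 0.453, 0, -68.411, -14.817], TCP at [0.174, -0.6, 0.189] pointing down, gripper open.
Joint ranges: [-179.83, 179.83], [-69.29, 118.12], [-61.27, 80.66], [-181.25, 117.63], [-171.15, -9.14], [-177.46, 177.46]. Speed limits (degrees/s): [159.86, 159.86, 180, 180, 180, 180].

INTERFACE

Orientations are given as a 3x3 rotation matrix whose columns are the frame's x, y, z axes.
In Python, from station import r, imaging, models gives the robot as it stands. The module is installed in compiled form; this text tells all that it offers.
- The arm moves only by the tool apply_moves, never from a script. Its argument "moves" is a list of rows, each a list of 2 entries, a list of its own where there are three numbers: the shift along the tool's x, y, z in m, then the turn about the tool's z in degrees. A call has 1 to 5 rows; each row shifts and turns the commanded pose from where the row before left it, along the tool's axes as they then stand; what a row does not reach is not made up. A row lasts 1/12 s, in which the tool goes at most 41.7 mm and 7.16 degrees, less where a joint would pass 70% of its speed; a pose out of reach is approached as far as the arm can. A call is refused whole if a number of a shift passes 0.0417 or a number of a turn 7.16, either way. A call with a gripper value outside its range is refused whole. "hand" is the finger opening in m, from 0 to 0.087, set as the call begins (left out, the last holds). The fingers move at their own pace and stop on an object; the grip force is fixed at half the most. Time passes only in rows, so rows that do not move let the fingers close. It gives the time, the measured TCP pose, the force, the opening and the grip force at its end, in the units of the state.
- r.sense(): the state, without advancing time (a new reading comes with each control period).
- imaging.capture(name): name is "scene" or "top"; returns a dict with "frame" (400x640x3 uint8, blue, green, red), "intrinsics" (3x3 intrinsics, pixels), "eye" and "orientation" of the camera in the world. Camera axes: x right, y down, z forward; pixel columns grow to the right and rows downward; lengths in m; the calibration is good to about 2 mm. A picture is of the moment at which its call begins. There is no depth.
- r.finish_job(): hands the job in; it is judged then, once.
Trained networks look in a picture, given as the dict that the camera call returned (one of the last four; its "shot" number tells which), for a name from the list of things; names that differ only in an ending like _2 or _b are one class to them, and where a whole thing is asked for, a point or a joint stands for the part that bears it (a point fixed in the world has none). Each returns a list of dicts, best first, with "confidence" (0 to 1); they miss things now and then, are a little off and sometimes report something else, mostly with a low value. They report only what shows in the picture. A call takes as long as a camera call. They do not tell look-alikes from the thing itself.
- models.cut_out(picture, target): "region" (400x640 bool, what is visible of it) and "extent" ([left, top, width, height] as shares, 0 to 1, of the picture: columns of its width, rows of its height, round what is visible of it).
- models.place_of(picture, target): "at" ([column, row] as shares, 0 to 1, of the picture: columns of its width, rows of its height: a listed point, or the origin of a listed thing).
The state is a dict: "time_s": time; "joints": joint angles; "joint_velocities": joint speeds; "effort": joint torques, N m; "tcp_pos": TCP position; "ee_rot": TCP orientation; "wrist_force": force on the tool from outside, world axes, zero at the start; "moment": the same for the moment, N m; "gripper_width": opening from 0.0 (shut) to 1.0 (fully open); "gripper_force": force on a finger pad.
Only numpy, scipy, OpenCV 4.12 (cv2) and the standard library are available. Lean on these libraries where they do the work, as an engineer would, in place of code of your own. Each camera call takes 0.05 s, during which the arm holds its last target. There are 200 camera calls.

TASK

The pipe on the roller rest is due a wall-thickness reading. Take the spring-nosed probe out of its stand, touch its nose lightly on the felt couplant pad in the open pot without upsetting or shoving the pot, then set the nose inside the painted ring with four ticks, probe square to the pipe wall, and press gently until the spring nose is about half way in, never bottoming it or turning the pipe. Finish while still gripping the probe and holding it pressed there: the program ends holding, nothing is put down.

Things in the scene. Friction and masses are not known exactly. Their poses are not given: they have to be found in the camera images.
- probe: round pen-like probe, 134 mm long, 180 g, upright in its stand. Origin: nose face when fully out; +z along the tool to its top end. Brass nose 12 mm dia, z 0 to 14; steel barrel 20 mm dia to z 56; collar 34 mm dia, z 56 to 61 (rests on the stand's rim); ribbed rubber handle 29 mm dia, z 61 to 127 (grip here, about z 105, any yaw); end cap 27 mm dia to z 134
- nose_tip (a point): centre of the flat face of the probe's brass nose (moves with the nose as it is pushed in; in line with the probe's z axis)
- probe_nose (a joint): how far the probe's spring nose is pushed in: 0 m = fully out, 0.010 m = bottomed. The spring starts at 2 N and rises 0.8 N per mm: half way in (5 mm) is 6 N, bottomed is 10 N
- stand: the probe's fixed stand: dark round foot 90 mm dia with an upright aluminium tube, 40 mm outside, 24 mm inside, rim at z 74 mm; the probe hangs in it by its collar, nose clear of the bottom. Origin: centre of the underside, z up. Lift the probe straight up by 60 mm or more to clear it
- pot: small white open pot, loose, 0.35 kg, 64 mm outside, 58 mm inside, rim at z 40 mm; a flat grey felt pad fills its bottom, pad top at z 16 mm. Origin: centre of the underside, z up. Its ribbed screw lid (71 mm dia, 13 mm high) lies behind it, about 85 mm off
- pipe: steel pipe 89 mm dia, 240 mm long, roughly across the robot's front on rollers, axis level, 80 mm above the table; turns if pushed sideways with over 6 N. Origin: on its axis at the weld bead, mid length; y along the axis (to the left); z from the axis out through the ticked ring's centre line, so the probe's z must lie along it; it leans 11 to 29 degrees from vertical, toward the robot
- mark (a point): centre, on the pipe's surface, of the white painted ring (27 mm inside) with four short ticks pointing outward: 55 mm to the pipe's +y (left, seen from the robot) of the weld bead, 44.5 mm from the axis. The plain ring 55 mm to the right of the weld is not to be measured
Mind the look-alikes: they are no part of the job. There is more than one size of the probe; the one meant has the size given above. Of the things shaped like the pot, the white one is meant.

How it is judged:
By the outcome, as a careful person would: the job done as asked, in the order asked, and still so for the second after the job is handed in, while the arm keeps its last pose, push and grip.
It also fails if it takes over 48 s, if anything falls off the work surface, if the arm or the gripper's body presses on something with over 40 N, if the wrist force passes 120 N, or if a joint passes its speed limit or range.

## Working session

There is one attempt and no reset: what is moved stays moved. The work goes in short steps, Python scripts to look and compute and a tool call to move; the robot and the scene stay as the last step left them, time stands still between calls to the robot, and variables do not carry over. Pictures are saved under pics/ and viewed, at most 10 in all, crops included, and the job is handed in when it is done.

Besides the shell and the picture viewer there is one more tool, called after "Request:" as name(argument=value, ...) on one line, values as JSON. apply_moves: Moves the arm, as the interface text tells. Its arguments: {"type":"object","properties":{"moves":{"type":"array"},"hand":{"type":"number"}},"required":["moves"]}

```bash
mkdir -p pics; cat > h.py <<'E'
import numpy as np,cv2
from station import r,imaging,models
def cap(n): return imaging.capture(n)
def px(p,at): return np.array(at)*[640,400]
def ray(p,uv):
    d=np.linalg.inv(p["intrinsics"])@[uv[0],uv[1],1]; d=np.array(p["orientation"])@d
    return np.array(p["eye"]),d/np.linalg.norm(d)
def plane(p,uv,z):
    e,d=ray(p,uv); return e+d*(z-e[2])/d[2]
def proj(p,X):
    c=np.array(p["orientation"]).T@(np.array(X)-p["eye"]); q=np.array(p["intrinsics"])@c; return q[:2]/q[2]
def tri(obs):
    A=np.zeros((3,3));b=np.zeros(3)
    for p,uv in obs:
        e,d=ray(p,uv);M=np.eye(3)-np.outer(d,d);A+=M;b+=M@e
    X=np.linalg.solve(A,b); return X,[np.round(proj(p,X)-uv,1) for p,uv in obs]
E
python3 - <<'E'
from h import *
for n in("scene","top"):
    p=cap(n); cv2.imwrite(f"pics/{n}0.png",p["frame"])
    print(n,p["shot"],np.round(p["eye"],3),np.round(p["orientation"],3).tolist(),np.round(p["intrinsics"],1).tolist())
    for t in("probe","nose_tip","stand","pot","pipe","mark"):
        print(t,[(np.round(px(p,d["at"]),1).tolist(),round(d["confidence"],2)) for d in models.place_of(p,t)[:5]],
          [(np.round(np.array(d["extent"])*[640,400,640,400]).tolist(),round(d["confidence"],2)) for d in models.cut_out(p,t)[:4]] if t not in("nose_tip","mark") else "")
print({k:np.round(v,3).tolist() for k,v in r.sense().items()}, r.pinch_z)
E
```

```text
scene 1 [0.026 0.652 0.655] [[-0.821, -0.282, 0.497], [-0.571, 0.435, -0.696], [-0.02, -0.855, -0.518]] [[413.3, 0.0, 329.1], [0.0, 413.3, 198.4], [0.0, 0.0, 1.0]]
probe [([310.1, 233.1], 0.97), ([322.9, 217.7], 0.81)] [([300.0, 168.0, 17.0, 67.0], 0.96), ([312.0, 154.0, 21.0, 66.0], 0.88), ([351.0, 194.0, 12.0, 32.0], 0.7)]
nose_tip [([308.2, 234.5], 0.4), ([321.2, 219.7], 0.35)] 
stand [([357.7, 244.0], 0.58)] [([343.0, 227.0, 32.0, 28.0], 0.78)]
pot [([399.2, 203.0], 0.71), ([371.6, 171.8], 0.6)] [([386.0, 186.0, 21.0, 27.0], 0.64)]
pipe [([274.1, 285.6], 0.69)] [([221.0, 238.0, 102.0, 111.0], 0.81)]
mark [([262.0, 287.8], 0.56)] 
top 2 [ 0.392 -0.007  1.511] [[-0.002, -0.994, 0.109], [-0.999, -0.004, -0.051], [0.052, -0.109, -0.993]] [[474.1, 0.0, 322.7], [0.0, 474.1, 199.9], [0.0, 0.0, 1.0]]
probe [([335.6, 183.0], 0.84), ([318.6, 227.4], 0.6), ([311.8, 189.3], 0.52)] [([305.0, 173.0, 15.0, 18.0], 0.69), ([331.0, 166.0, 18.0, 19.0], 0.69), ([316.0, 220.0, 4.0, 13.0], 0.39)]
nose_tip [] 
stand [([318.8, 227.6], 0.6)] [([306.0, 215.0, 26.0, 27.0], 0.97)]
pot [([434.5, 180.4], 0.69), ([386.9, 226.6], 0.62), ([201.7, 234.2], 0.3)] [([424.0, 168.0, 23.0, 19.0], 0.5)]
pipe [] [([179.0, 203.0, 86.0, 39.0], 0.71)]
mark [([199.8, 233.1], 0.72)] 
{'time_s': 1.1, 'joints': [-59.038, 22.039, 0.453, -0.001, -68.411, -14.818], 'joint_velocities': [0.018, 0.076, -0.033, 0.002, -0.037, 0.026], 'effort': [-0.0, -39.048, 18.763, 4.224, 0.015, -0.0], 'tcp_pos': [0.174, -0.6, 0.189], 'ee_rot': [[-0.961, -0.278, 0.0], [-0.278, 0.961, -0.0], [-0.0, -0.0, -1.0]], 'wrist_force': [0.335, -0.422, 0.446], 'moment': [-0.03, -0.003, -0.03], 'gripper_force': 0.0, 'gripper_width': 0.999} 0.0187
```

View pics/scene0.png

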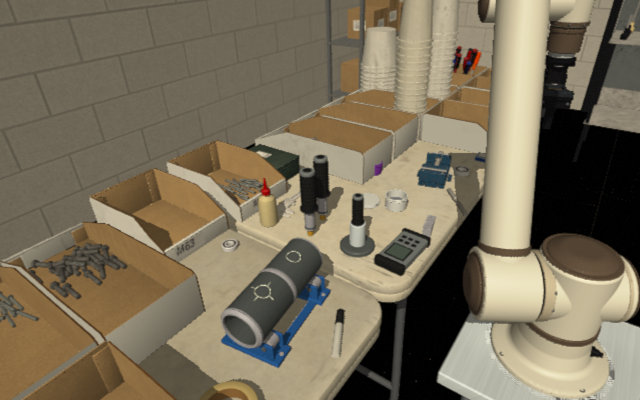

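View pics/top0.png

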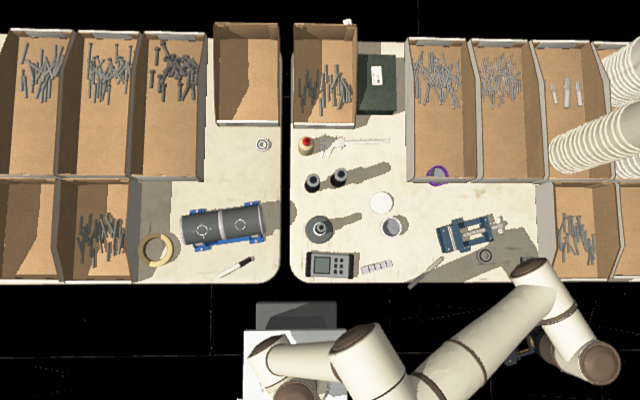

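The scene view shows the small probe in its stand at (357,225), two larger look-alikes at (308,200) and (321,185), the white pot at (397,200), and the ticked ring at (262,291). In the top view these are the stand at (320,229), the pot at (392,228) with its lid at (381,202), and the ticked ring at (202,230).

```bash
python3 - <<'E'
from h import *
s=cap("scene");t=cap("top")
def cr(p,x,y,w,h,k): return cv2.resize(p["frame"][y:y+h,x:x+w],None,fx=k,fy=k,interpolation=cv2.INTER_CUBIC)
A=cr(s,215,230,120,125,3.3);B=cr(s,335,180,80,80,5)
cv2.imwrite("pics/c1.png",np.hstack([cr(s,215,230,125,125,3.2),cr(s,335,180,80,80,5)]))
cv2.imwrite("pics/c2.png",np.hstack([cr(t,175,180,100,80,4),cr(t,300,190,50,40+0,8)[:320], ])if 0 else np.hstack([cr(t,175,190,100,70,4),cr(t,300,195,100,70,4)]))
# tape: stand foot
print("mark",tri([(s,[262,287.8]),(t,[199.8,233.1])]), tri([(s,[262.5,291]),(t,[202,230])]))
print("standbase",plane(t,[318.8,227.6],0),plane(s,[357.7,244],0))
for n,uv in(("potT",[386.9,226.6]),):print(n,plane(t,uv,0))
print("potS",plane(s,[399.2,203],0))
E
```

```text
mark (array([0.44651872, 0.27482909, 0.13678555]), [array([0.7, 0. ]), array([-0.3, -0.3])]) (array([0.4544173 , 0.27046682, 0.12147831]), [array([-0.5, -0. ]), array([0.2, 0.3])])
standbase [ 0.46855251 -0.07257762  0.        ] [ 0.46282743 -0.08123214  0.        ]
potT [ 0.47195564 -0.29163188  0.        ]
potS [ 0.46389211 -0.31972158  0.        ]
```

View pics/c1.png

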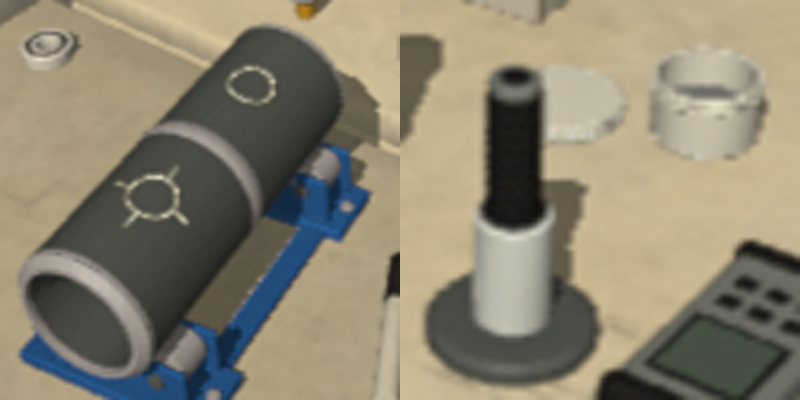

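View pics/c2.png

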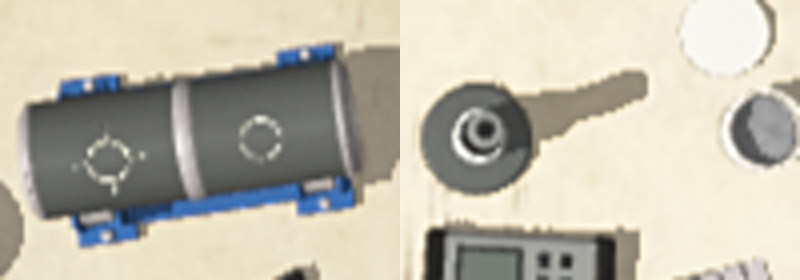

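The crops confirm both rings, the four-tick one being the left/near one. In the scene view it is at about (262,291) and the plain ring is at (293,256); in the top view they are at (201.6,229.4) and (239.6,224). The pot rim is at about (396.5,195) in scene and (391,227) in top, and the probe cap is at about (358,195) and (321.4,227).

```bash
cat > fit.py <<'E'
from h import *
from scipy.optimize import least_squares
def axes(yaw,lean):
    y=np.array([-np.sin(yaw),np.cos(yaw),0]); h=np.array([-np.cos(yaw),-np.sin(yaw),0])
    return y,np.cos(lean)*np.array([0,0,1])+np.sin(lean)*h,  # z leans to robot (-x)
def ringpts(q,sgn,R=.0145,n=40):
    y,z=axes(q[2],q[3]); x=np.cross(y,z); a=np.linspace(0,2*np.pi,n,endpoint=False)
    c=np.array([q[0],q[1],.08]); out=[]
    for t in a:
        u=R*np.cos(t); v=sgn*.055+R*np.sin(t); th=u/.0445
        out.append(c+v*y+.0445*(np.cos(th)*z+np.sin(th)*x))
    return np.array(out)
E
python3 - <<'E'
from fit import *
s=cap("scene");t=cap("top")
def cen(p,u,v,w):  # sub-pixel centroid of bright ring on dark pipe
    u0,v0=int(u)-w,int(v)-w; g=cv2.cvtColor(p["frame"],6).astype(float)[v0:v0+2*w+1,u0:u0+2*w+1]
    g-=np.median(g); g[g<12]=0; yy,xx=np.mgrid[v0:v0+2*w+1,u0:u0+2*w+1]
    return np.array([(g*xx).sum(),(g*yy).sum()])/g.sum()
obs=[(s,1,cen(s,262.3,291.2,12)),(s,-1,cen(s,293,256,9)),(t,1,cen(t,201.6,229.4,8)),(t,-1,cen(t,239.6,224,7))]
for o in obs: print(o[1],np.round(o[2],1))
def res(q,O=obs,full=False):
    e=[]
    for p,sg,uv in O:
        m=np.mean([proj(p,X) for X in ringpts(q,sg)],0); e.append((m-uv)*(1.9 if p is s else 3))
    return np.array(e) if full else np.ravel(e)
q0=[.47,.21,-.1,.35]
for nm,O in(("both",obs),("scene",obs[:2]),("top",obs[2:])):
    f=least_squares(res,q0,args=(O,)); q=f.x; print(nm,np.round(q[:2],4),np.round(np.degrees(q[2:]),1),"res mm",np.round(res(q,O,True),1).tolist())
    y,z=axes(q[2],q[3]); print(" mark",np.round(np.array([q[0],q[1],.08])+.055*y+.0445*z,4),"z",np.round(z,3))
print("cap",plane(s,[357.9,194.8],.152),plane(t,[321,226.6],.152))
print("foot",plane(t,[319,229.2],.012))
print("potrim",plane(s,[396.2,194.6],.04),plane(t,[390.6,227.1],.04))
E
```

```text
1 [261.7 290.7]
-1 [293.5 256. ]
1 [201.6 230.1]
-1 [240. 223.]
both [0.4743 0.218 ] [ 9.3 14.1] res mm [[-0.2, 0.1], [-3.3, -0.5], [1.6, -0.1], [0.2, 2.7]]
 mark [0.4547 0.2706 0.1232] z [-0.24  -0.039  0.97 ]
scene [0.461  0.2167] [ 7.4 -0. ] res mm [[0.0, -0.1], [-0.0, 0.1]]
 mark [0.4539 0.2712 0.1245] z [0.001 0.    1.   ]
top [0.4651 0.217 ] [10.6 -0. ] res mm [[0.9, -0.1], [-0.9, 0.2]]
 mark [0.455  0.2711 0.1245] z [0. 0. 1.]
cap [ 0.46072059 -0.07398793  0.152     ] [ 0.46371289 -0.07227424  0.152     ]
foot [ 0.46288589 -0.07268335  0.012     ]
potrim [ 0.46518205 -0.29709578  0.04      ] [ 0.46828262 -0.29574053  0.04      ]
```

```bash
cat > pf.py <<'E'
from fit import *
from scipy.optimize import minimize
s=cap("scene");t=cap("top")
R={}
for k,p in(("s",s),("t",t)):
    c=models.cut_out(p,"pipe"); R[k]=np.array(c[0]["region"]); print(k,c[0]["confidence"],R[k].sum())
    n,l,st,_=cv2.connectedComponentsWithStats(R[k].astype(np.uint8)); R[k]=l==1+np.argmax(st[1:,4])
rings={"s":[(1,[261.7,290.7]),(-1,[293.3,256])],"t":[(1,[201.6,229.9]),(-1,[239.8,223.6])]}
P={"s":s,"t":t}; K={"s":1.9,"t":3.}
def hull(p,q,b,sc=4):
    y,z=axes(q[2],q[3]); x=np.cross(y,z); c=np.array([q[0],q[1],.08])
    pts=[proj(p,c+e*y+.0445*(np.cos(a)*z+np.sin(a)*x))+b for e in(-.12,.12) for a in np.linspace(0,6.283,60)]
    return cv2.convexHull(np.float32(pts))
def soft(p,q,b):
    h=((hull(p,q,b)+.5)*8).astype(np.int32); x0,y0,w,hh=160,180,180,180
    m=np.zeros((hh*8,w*8),np.uint8); cv2.fillConvexPoly(m,h-np.int32([x0*8,y0*8]),255)
    return cv2.resize(m,(w,hh),interpolation=cv2.INTER_AREA)/255.
def cost(v,parts=False):
    q=v[:4]*[1,1,1,1]; b={"s":v[4:6],"t":v[6:8]}; C=0;o={}
    for k in "st":
        m=soft(P[k],q,b[k]); rg=R[k][180:360,160:340]; d=np.abs(m-rg).sum(); per=350 if k=="s" else 240
        o[k]=d/per*K[k]
        e=[(np.mean([proj(P[k],X) for X in ringpts(q,sg,n=16)],0)+b[k]-uv)*K[k] for sg,uv in rings[k]]
        o[k+"r"]=np.round(e,1).tolist(); C+=3*(d/per*K[k])+ (np.array(e)**2).sum()*.5+ (np.array(b[k])**2).sum()*K[k]**2/8
    return (C,o) if parts else C
best=None
for x0 in(.465,.475):
  for l in(12,20,28):
    v0=np.r_[x0,.216,np.radians(9),np.radians(l),0,0,0,0]
    S=np.vstack([v0]+[v0+np.eye(8)[i]*[.008,.008,.05,.12,1,1,1,1][i] for i in range(8)])
    f=minimize(cost,v0,method="Nelder-Mead",options=dict(initial_simplex=S,maxiter=900,xatol=1e-5,fatol=1e-3))
    print(round(f.fun,2),np.round(f.x[:2],4),np.round(np.degrees(f.x[2:4]),1),np.round(f.x[4:],1))
    if best is None or f.fun<best.fun: best=f
print(cost(best.x,True)); q=best.x
y,z=axes(q[2],q[3]); print("mark",np.round(np.array([q[0],q[1],.08])+.055*y+.0445*z,4))
ims=[]
for k,(x0,y0) in(("s",(210,230)),("t",(165,170))):
    im=cv2.resize(P[k]["frame"][y0:y0+120,x0:x0+120],None,fx=3.3,fy=3.3,interpolation=cv2.INTER_CUBIC)
    b=q[4:6] if k=="s" else q[6:8]
    f=lambda a:np.int32(np.round((np.array(a).reshape(-1,1,2)-[x0,y0]+.5)*3.3-.5))
    cv2.polylines(im,[f(hull(P[k],q,b))],True,(0,0,255),1)
    cv2.drawContours(im,cv2.findContours(cv2.resize(R[k][y0:y0+120,x0:x0+120].astype(np.uint8),None,fx=3.3,fy=3.3,interpolation=0),0,2)[0],-1,(255,0,0),1)
    for sg in(1,-1): cv2.polylines(im,[f([proj(P[k],X)+b for X in ringpts(q,sg)])],True,(0,255,0),1)
    ims.append(im)
cv2.imwrite("pics/fit.png",np.hstack(ims))
E
time python3 pf.py
```

```text
s 0.59 5534
t 0.81 2516
8.63 [0.4723 0.2178] [ 8.6 12.4] [ 0.5  0.2 -0.3 -0.6]
8.49 [0.4728 0.2176] [ 8.6 12.5] [ 0.7  0.2 -0.4 -0.5]
10.22 [0.4722 0.2202] [ 8.5 13. ] [ 1.2 -0.7  0.5 -0.7]
8.63 [0.4737 0.2174] [ 8.6 12.8] [ 0.9  0.5 -0.4 -0.2]
8.82 [0.474  0.2176] [ 8.8 12.7] [ 1.1  0.6 -0.4 -0.1]
9.27 [0.475 0.218] [ 8.7 12.8] [ 1.6  0.7 -0.2  0.2]
(np.float64(8.488105127407863), {'s': np.float64(1.037240336134454), 'sr': [[1.0, 0.1], [-0.6, -0.1]], 't': np.float64(0.927156862745098), 'tr': [[0.5, -1.3], [-0.1, 0.6]]})
mark [0.4551 0.2705 0.1234]
real	0m53.490s
user	0m46.486s
sys	0m0.144s
```

View pics/fit.png

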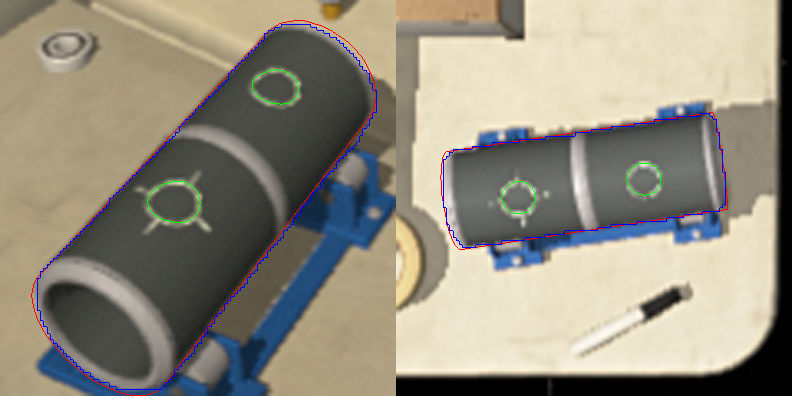

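The fit overlay hugs both the pipe outline and the rings. That gives a pipe yaw of about 8.6°, a lean of about 12.6° and the mark near (0.455, 0.2705, 0.1234). The tool can't tilt, so I'll pivot the probe in the pads using the fixed stand tube. First, align and travel.

Request:
apply_moves(moves=[[[0,0,-0.03],3.75],[[0,0,-0.03],3.75],[[-0.02,0.026,0],0],[[-0.024,0.032,0],0],[[-0.024,0.032,0],0]], hand=0.087)

```text
time_s: 1.92
tcp_pos: [0.2277, -0.5004, 0.2495]
ee_rot: [[-0.989, -0.148, 0.001], [-0.148, 0.989, -0.0], [-0.001, -0.001, -1.0]]
wrist_force: [1.5, 1.0, -0.4]
gripper_width: 0.998
gripper_force: 0.0
```

Request:
apply_moves(moves=[[[-0.024,0.032,0],0],[[-0.024,0.032,0],0],[[-0.024,0.032,0],0],[[-0.024,0.032,0],0],[[-0.024,0.032,0],0]])

```text
time_s: 2.33
tcp_pos: [0.3225, -0.3232, 0.2498]
ee_rot: [[-0.989, -0.15, 0.001], [-0.15, 0.989, -0.0], [-0.001, -0.001, -1.0]]
wrist_force: [1.2, 0.1, 0.3]
gripper_width: 1.001
gripper_force: 0.0
```

Request:
apply_moves(moves=[[[-0.024,0.032,0],0],[[-0.024,0.032,0],0],[[-0.024,0.032,0],0],[[-0.024,0.032,0],0],[[-0.015,0.02,0],0]])

```text
time_s: 2.75
tcp_pos: [0.4107, -0.1592, 0.2499]
ee_rot: [[-0.988, -0.153, 0.002], [-0.153, 0.988, 0.0], [-0.002, -0.0, -1.0]]
wrist_force: [-0.9, -0.3, 0.2]
gripper_width: 0.998
gripper_force: 0.0
```

Request:
apply_moves(moves=[[[-0.022,0.026,0],0],[[-0.02,0.024,0],0],[[-0.012,0.015,0],0],[[-0.005,0.006,0],0],[[0,0,0],0]])

```text
time_s: 3.17
tcp_pos: [0.4579, -0.0817, 0.2493]
ee_rot: [[-0.988, -0.153, -0.0], [-0.153, 0.988, 0.0], [0.0, 0.0, -1.0]]
wrist_force: [-0.8, -0.5, -0.1]
gripper_width: 1.0
gripper_force: 0.0
```

```bash
python3 - <<'E'
from h import *
q=r.sense();print(np.round(q["tcp_pos"],4),np.round(q["joints"],1),np.round(q["wrist_force"],2))
s=cap("scene");t=cap("top")
def cr(p,x,y,w,h,k): return cv2.resize(p["frame"][y:y+h,x:x+w],None,fx=k,fy=k,interpolation=cv2.INTER_CUBIC)
cv2.imwrite("pics/g1.png",np.hstack([cr(s,300,120,120,140,3.3),cr(t,270,160,120,140,3.3)]))
print(proj(s,q["tcp_pos"]),proj(t,q["tcp_pos"]))
for p in(s,t):print([(np.round(px(p,d["at"]),1),round(d["confidence"],2)) for d in models.place_of(p,"stand")])
E
```

```text
[ 0.4579 -0.0817  0.2493] [ 10.    3.8 -14.9  -0.  -71.3 -91.2] [-0.77 -0.46 -0.13]
[361.46312278 156.71714665] [326.28773315 226.86657761]
[(array([358.9, 244.1]), 0.75)]
[(array([319.2, 229.5]), 0.53)]
```

View pics/g1.png

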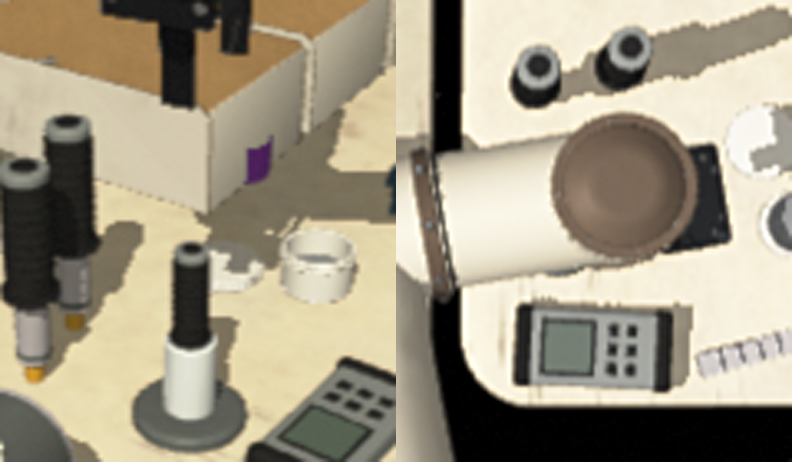

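The grip view shows the fingers straddling just above the stand at about (354,152) and (371,136) in scene. The probe cap is at about (357,195), and the look-alikes are clear of the body. Now down and grip.

Request:
apply_moves(moves=[[[-0.006,0.008,0.02],0],[[0,0,0.035],0],[[0,0,0.035],0],[[0,0,0.03],0],[[0,0,0.018],0]])

```text
time_s: 3.78
tcp_pos: [0.4593, -0.0752, 0.1086]
ee_rot: [[-0.989, -0.148, -0.005], [-0.148, 0.989, -0.0], [0.005, 0.001, -1.0]]
wrist_force: [0.2, 0.5, -0.3]
gripper_width: 0.998
gripper_force: 0.0
```

Request:
apply_moves(moves=[[[0,0,0.008],0],[[0,0,0],0],[[0,0,0],0]])

```text
time_s: 4.03
tcp_pos: [0.4626, -0.0746, 0.1043]
ee_rot: [[-0.989, -0.15, 0.001], [-0.15, 0.989, -0.0], [-0.001, -0.001, -1.0]]
wrist_force: [0.7, -0.6, 0.5]
gripper_width: 0.999
gripper_force: 0.0
```

Request:
apply_moves(moves=[[[0,0,0],0],[[0,0,0],0],[[0,0,0],0],[[0,0,0],0],[[0,0,0],0]], hand=0)

```text
time_s: 4.45
tcp_pos: [0.4623, -0.0739, 0.104]
ee_rot: [[-0.989, -0.15, 0.001], [-0.15, 0.989, 0.0], [-0.001, 0.0, -1.0]]
wrist_force: [-0.2, -0.7, 0.2]
gripper_width: 0.708
gripper_force: 0.0
```

Request:
apply_moves(moves=[[[0,0,0],0],[[0,0,0],0],[[0,0,0],0],[[0,0,0],0],[[0,0,0],0]])

```text
time_s: 4.87
tcp_pos: [0.462, -0.074, 0.1034]
ee_rot: [[-0.989, -0.15, -0.0], [-0.15, 0.989, 0.0], [0.0, 0.0, -1.0]]
wrist_force: [-0.4, 0.9, -0.0]
gripper_width: 0.326
gripper_force: 0.3
```

Request:
apply_moves(moves=[[[0,0,0],0],[[0,0,0],0],[[0,0,0],0],[[0,0,-0.008],0],[[0,0,-0.015],0]])

```text
time_s: 5.28
tcp_pos: [0.4602, -0.0742, 0.1252]
ee_rot: [[-0.989, -0.15, -0.005], [-0.15, 0.989, -0.0], [0.005, 0.0, -1.0]]
wrist_force: [0.7, -0.4, -1.6]
gripper_width: 0.304
gripper_force: 30.0
```

Request:
apply_moves(moves=[[[0,0,-0.025],0],[[0,0,-0.03],0],[[0,0,-0.012],0],[[0,0,0],0],[[0,0,0],0]])

```text
time_s: 5.7
tcp_pos: [0.4617, -0.0739, 0.1936]
ee_rot: [[-0.989, -0.15, 0.0], [-0.15, 0.989, 0.001], [-0.001, 0.001, -1.0]]
wrist_force: [-0.6, 0.7, -2.3]
gripper_width: 0.306
gripper_force: 30.0
```

```bash
python3 - <<'E'
from h import *
q=r.sense();print(np.round(q["tcp_pos"],4),np.round(q["wrist_force"],2),np.round(q["moment"],2),q["gripper_width"],q["gripper_force"])
s=cap("scene")
x=np.array(q["tcp_pos"]); n=x-[0,0,.086]
print("pred nose",proj(s,n),"pred top",proj(s,n+[0,0,.134]))
for c in models.place_of(s,"nose_tip")[:4]:print(np.round(px(s,c["at"]),1),round(c["confidence"],2))
for c in models.cut_out(s,"probe")[:4]:print(np.round(np.array(c["extent"])*[640,400,640,400]),round(c["confidence"],2))
cv2.imwrite("pics/l1.png",cv2.resize(s["frame"][110:260,290:440],None,fx=4,fy=4,interpolation=cv2.INTER_CUBIC))
E
```

```text
[ 0.4617 -0.0739  0.1936] [-0.61  0.68 -2.32] [-0.   -0.02 -0.  ] 0.30597454365381577 29.98206642376317
pred nose [357.24311066 210.41514561] pred top [358.1682089 160.7016598]
[320.6 217.7] 0.53
[357.1 213.5] 0.44
[306.6 232.9] 0.44
[301. 168.  19.  66.] 0.95
[313. 154.  19.  65.] 0.7
[353. 163.  12.  50.] 0.59
```

View pics/l1.png

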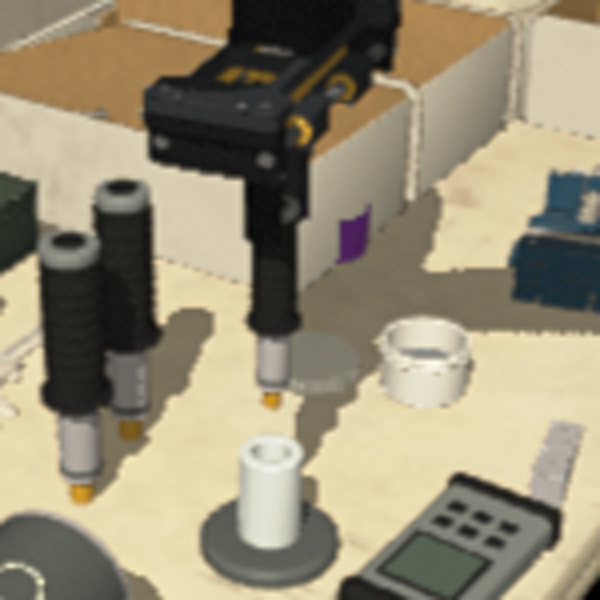

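The probe is lifted and hangs straight, with its nose at about (357.7,210.6), where predicted. Next is the pot, at about (0.4666,-0.2972) after correcting for the camera bias seen on the stand.

Request:
apply_moves(moves=[[[0.002,-0.0155,0],0],[[0.004,-0.03,0],0],[[0.004,-0.03,0],0],[[0.004,-0.03,0],0],[[0.004,-0.03,0],0]])

```text
time_s: 6.27
tcp_pos: [0.4636, -0.2118, 0.1919]
ee_rot: [[-0.989, -0.151, -0.003], [-0.151, 0.989, 0.001], [0.003, 0.001, -1.0]]
wrist_force: [1.0, 0.2, -1.3]
gripper_width: 0.307
gripper_force: 30.0
```

Request:
apply_moves(moves=[[[0.004,-0.03,0],0],[[0.003,-0.026,0],0],[[0.002,-0.02,0],0],[[0.002,-0.01,0],0],[[0,0,0.005],0]])

```text
time_s: 6.68
tcp_pos: [0.4664, -0.2991, 0.1875]
ee_rot: [[-0.989, -0.148, -0.001], [-0.148, 0.989, -0.0], [0.001, 0.0, -1.0]]
wrist_force: [0.4, 0.1, -1.7]
gripper_width: 0.308
gripper_force: 30.0
```

Request:
apply_moves(moves=[[[0,0,0.005],0],[[0,0,0.012],0],[[0,0,0.012],0],[[0,0,0],0],[[0,0,0],0]])

```text
time_s: 7.1
tcp_pos: [0.4659, -0.2962, 0.1585]
ee_rot: [[-0.988, -0.152, -0.003], [-0.152, 0.988, 0.001], [0.002, 0.001, -1.0]]
wrist_force: [-0.2, -0.1, -1.3]
gripper_width: 0.306
gripper_force: 30.0
```

```bash
python3 - <<'E'
from h import *
q=r.sense();print(np.round(q["tcp_pos"],4),np.round(q["wrist_force"],2),np.round(q["ee_rot"],3).tolist())
s=cap("scene")
n=np.array(q["tcp_pos"])-[0,0,.086]
print("pred nose",proj(s,n),proj(s,[.4666,-.2972,.04]))
cv2.imwrite("pics/p1.png",cv2.resize(s["frame"][120:240,340:460],None,fx=5,fy=5,interpolation=cv2.INTER_CUBIC))
E
```

```text
[ 0.4659 -0.2962  0.1585] [-0.22 -0.07 -1.28] [[-0.988, -0.152, -0.003], [-0.152, 0.988, 0.001], [0.002, 0.001, -1.0]]
pred nose [396.54632925 184.87462836] [395.77572043 194.4488304 ]
```

View pics/p1.png

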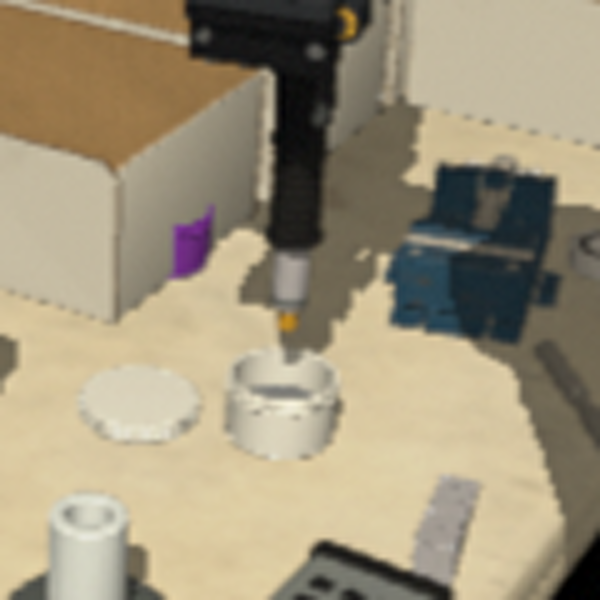

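The nose at about (397.5,185) is centred over the pot rim at about (396.7,195). Descending.

Request:
apply_moves(moves=[[[0,0,0.012],0],[[0,0,0.016],0],[[0,0,0.014],0],[[0,0,0.008],0],[[0,0,0.002],0]])

```text
time_s: 7.57
tcp_pos: [0.4661, -0.2968, 0.1066]
ee_rot: [[-0.989, -0.151, -0.002], [-0.151, 0.989, 0.001], [0.002, 0.001, -1.0]]
wrist_force: [0.8, -0.2, -0.7]
gripper_width: 0.308
gripper_force: 30.0
```

Request:
apply_moves(moves=[[[0,0,0],0],[[0,0,0],0],[[0,0,0],0]])

```text
time_s: 7.82
tcp_pos: [0.4674, -0.2976, 0.1086]
ee_rot: [[-0.989, -0.151, 0.002], [-0.151, 0.989, -0.001], [-0.002, -0.001, -1.0]]
wrist_force: [-0.3, -0.3, -2.5]
gripper_width: 0.304
gripper_force: 30.0
```

Request:
apply_moves(moves=[[[0,0,0.001],0],[[0,0,0.001],0],[[0,0,0],0]])

```text
time_s: 8.07
tcp_pos: [0.4666, -0.2974, 0.1056]
ee_rot: [[-0.989, -0.15, 0.0], [-0.15, 0.989, -0.0], [-0.0, -0.0, -1.0]]
wrist_force: [0.3, -0.1, -1.7]
gripper_width: 0.307
gripper_force: 30.0
```

Request:
apply_moves(moves=[[[0,0,0.001],0],[[0,0,0.001],0],[[0,0,0],0],[[0,0,0],0]])

```text
time_s: 8.4
tcp_pos: [0.4665, -0.2974, 0.1033]
ee_rot: [[-0.989, -0.15, -0.0], [-0.15, 0.989, 0.0], [0.0, 0.0, -1.0]]
wrist_force: [-0.4, 0.1, -2.2]
gripper_width: 0.308
gripper_force: 30.0
```

Request:
apply_moves(moves=[[[0,0,0.001],0],[[0,0,0],0],[[0,0,0],0]])

```text
time_s: 8.65
tcp_pos: [0.4666, -0.2974, 0.1024]
ee_rot: [[-0.989, -0.15, -0.0], [-0.15, 0.989, 0.0], [0.0, 0.0, -1.0]]
wrist_force: [-0.3, 0.1, -2.3]
gripper_width: 0.301
gripper_force: 30.0
```

Request:
apply_moves(moves=[[[0,0,0.001],0],[[0,0,0],0],[[0,0,0],0]])

```text
time_s: 8.9
tcp_pos: [0.4666, -0.2974, 0.1014]
ee_rot: [[-0.989, -0.15, -0.0], [-0.15, 0.989, 0.0], [0.0, 0.0, -1.0]]
wrist_force: [0.3, -0.1, -2.1]
gripper_width: 0.309
gripper_force: 30.0
```

Request:
apply_moves(moves=[[[0,0,0.001],0],[[0,0,0],0],[[0,0,0],0]])

```text
time_s: 9.15
tcp_pos: [0.4669, -0.2975, 0.1009]
ee_rot: [[-0.989, -0.151, 0.001], [-0.151, 0.989, -0.0], [-0.001, -0.001, -1.0]]
wrist_force: [0.3, 1.0, 1.3]
gripper_width: 0.306
gripper_force: 30.0
```

Request:
apply_moves(moves=[[[0,0,0.0008],0],[[0,0,0],0],[[0,0,0],0]])

```text
time_s: 9.4
tcp_pos: [0.4669, -0.2975, 0.1]
ee_rot: [[-0.989, -0.15, 0.001], [-0.15, 0.989, -0.0], [-0.001, -0.0, -1.0]]
wrist_force: [-0.1, -0.5, 1.6]
gripper_width: 0.304
gripper_force: 30.0
```

Contact: the force swung about 3.7 N, a light touch. Lift, then back over the tube.

Request:
apply_moves(moves=[[[0,0,-0.008],0],[[0,0,-0.02],0],[[0,0,-0.03],0],[[0,0,-0.03],0],[[0,0,-0.012],0]])

```text
time_s: 9.82
tcp_pos: [0.4682, -0.2984, 0.2042]
ee_rot: [[-0.989, -0.151, 0.006], [-0.151, 0.989, -0.003], [-0.005, -0.004, -1.0]]
wrist_force: [0.7, -0.5, -0.8]
gripper_width: 0.311
gripper_force: 30.0
```

Request:
apply_moves(moves=[[[-0.002,0.016,0],0],[[-0.004,0.03,0],0],[[-0.004,0.03,0],0],[[-0.004,0.03,0],0],[[-0.004,0.03,0],0]])

```text
time_s: 10.23
tcp_pos: [0.4632, -0.159, 0.1996]
ee_rot: [[-0.989, -0.149, -0.001], [-0.149, 0.989, 0.0], [0.001, 0.001, -1.0]]
wrist_force: [0.2, -0.4, -0.7]
gripper_width: 0.31
gripper_force: 30.0
```

Request:
apply_moves(moves=[[[-0.004,0.03,0],0],[[-0.003,0.026,0],0],[[-0.002,0.02,0],0],[[-0.0015,0.01,0],0],[[0,0,0],0]])

```text
time_s: 10.65
tcp_pos: [0.4612, -0.0721, 0.1998]
ee_rot: [[-0.988, -0.153, 0.0], [-0.153, 0.988, 0.0], [-0.0, 0.0, -1.0]]
wrist_force: [-0.1, -0.3, -1.6]
gripper_width: 0.307
gripper_force: 30.0
```

Request:
apply_moves(moves=[[[0,0,0],0],[[0,0,0],0],[[0,0,0],0]])

```text
time_s: 10.9
tcp_pos: [0.4613, -0.0744, 0.1995]
ee_rot: [[-0.989, -0.149, -0.001], [-0.149, 0.989, -0.0], [0.001, -0.0, -1.0]]
wrist_force: [-0.1, -0.4, -2.2]
gripper_width: 0.309
gripper_force: 30.0
```

Request:
apply_moves(moves=[[[0,0,0.01],0],[[0,0,0.02],0],[[0,0,0.014],0],[[0,0,0.007],0],[[0,0,0],0]])

```text
time_s: 11.32
tcp_pos: [0.4602, -0.0744, 0.147]
ee_rot: [[-0.989, -0.149, -0.004], [-0.149, 0.989, -0.001], [0.004, 0.0, -1.0]]
wrist_force: [-0.5, -1.5, -1.2]
gripper_width: 0.307
gripper_force: 30.0
```

Request:
apply_moves(moves=[[[0,0,0],0],[[0,0,0],0]])

```text
time_s: 11.48
tcp_pos: [0.4623, -0.0739, 0.1496]
ee_rot: [[-0.989, -0.15, 0.002], [-0.15, 0.989, -0.0], [-0.002, -0.0, -1.0]]
wrist_force: [-0.6, -1.1, -0.3]
gripper_width: 0.313
gripper_force: 30.0
```

Request:
apply_moves(moves=[[[0.003,0,0],0],[[0.003,0,0],0],[[0.003,0,0],0],[[0.001,0,0],0],[[0,0,0],0]])

```text
time_s: 11.9
tcp_pos: [0.4518, -0.0751, 0.1493]
ee_rot: [[-0.989, -0.151, 0.002], [-0.151, 0.989, 0.0], [-0.002, -0.0, -1.0]]
wrist_force: [1.3, 1.3, -1.3]
gripper_width: 0.307
gripper_force: 30.0
```

Request:
apply_moves(moves=[[[0.003,0,0],0],[[0.003,0,0],0],[[0,0,0],0],[[0,0,0],0]])

```text
time_s: 12.23
tcp_pos: [0.446, -0.0759, 0.149]
ee_rot: [[-0.989, -0.151, 0.001], [-0.151, 0.989, 0.0], [-0.001, -0.0, -1.0]]
wrist_force: [1.3, 0.2, -1.5]
gripper_width: 0.306
gripper_force: 30.0
```

```bash
cat > tilt.py <<'E'
from h import *
import sys
q=r.sense();T=np.array(q["tcp_pos"]);print(np.round(T,4),np.round(q["wrist_force"],2),np.round(q["moment"],2))
s=cap("scene")
u0,v0=[int(v) for v in proj(s,T-[0,0,.02])]
cv2.imwrite(sys.argv[1],cv2.resize(s["frame"][max(v0-60,0):v0+60,u0-60:u0+60],None,fx=5,fy=5,interpolation=cv2.INTER_CUBIC)); print("crop origin",u0-60,max(v0-60,0))
G=T+[0,0,.0187]; x=np.array(q["ee_rot"])[:,0]
for a in(0,5,10,12.6,15):
    a_=np.radians(a); z=np.cos(a_)*np.array([0,0,1])+np.sin(a_)*x; print(a,"nose",np.round(proj(s,G-.104*z),1),"collar",np.round(proj(s,G-.0455*z),1))
for c in models.place_of(s,"nose_tip")[:4]:print(np.round(px(s,c["at"]),1),round(c["confidence"],2))
E
python3 tilt.py pics/t1.png
```

```text
[ 0.446  -0.0759  0.149 ] [ 1.35  0.19 -1.49] [ 0.05 -0.6  -0.  ]
crop origin 303 144
0 nose [362.8 226.8] collar [363.4 206.8]
5 nose [359.4 225.8] collar [361.8 206.4]
10 nose [356.1 224.6] collar [360.3 205.9]
12.6 nose [354.4 223.8] collar [359.5 205.5]
15 nose [352.8 223.1] collar [358.8 205.2]
[320.6 221.6] 0.55
[397.  203.1] 0.51
[309.2 234.5] 0.48
```

View pics/t1.png

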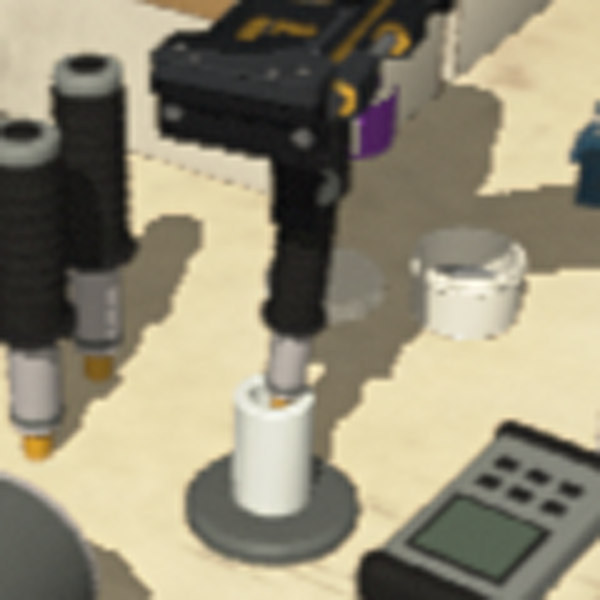

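The probe is tilting in the tube as intended: collar at about (362,207), nose in the tube mouth at about (359,224), low force. Continue.

Request:
apply_moves(moves=[[[0.0025,0,0],0],[[0.0025,0,0],0],[[0.0025,0,0],0],[[0.0025,0,0],0],[[0,0,0],0]])

```text
time_s: 12.75
tcp_pos: [0.4348, -0.0776, 0.1483]
ee_rot: [[-0.989, -0.15, -0.001], [-0.15, 0.989, 0.0], [0.001, 0.0, -1.0]]
wrist_force: [1.2, 1.2, -1.6]
gripper_width: 0.306
gripper_force: 30.0
```

Request:
apply_moves(moves=[[[0,0,0],0],[[0,0,0],0],[[0,0,0],0]])

```text
time_s: 13.0
tcp_pos: [0.4356, -0.0775, 0.1486]
ee_rot: [[-0.989, -0.15, -0.0], [-0.15, 0.989, 0.0], [0.0, 0.0, -1.0]]
wrist_force: [1.2, 0.9, -2.3]
gripper_width: 0.307
gripper_force: 30.0
```

Request:
apply_moves(moves=[[[0,0,-0.004],0],[[0,0,-0.008],0],[[0,0,-0.02],0],[[0,0,-0.02],0],[[0,0,-0.006],0]])

```text
time_s: 13.42
tcp_pos: [0.437, -0.0778, 0.21]
ee_rot: [[-0.989, -0.151, 0.004], [-0.151, 0.989, -0.001], [-0.004, -0.001, -1.0]]
wrist_force: [0.4, -0.7, -0.5]
gripper_width: 0.311
gripper_force: 30.0
```

Request:
apply_moves(moves=[[[0,0,0],0],[[0,0,0],0],[[0,0,0],0],[[0,0,0],0]])

```text
time_s: 13.75
tcp_pos: [0.4347, -0.0776, 0.2054]
ee_rot: [[-0.989, -0.15, -0.003], [-0.15, 0.989, -0.0], [0.003, 0.0, -1.0]]
wrist_force: [1.3, -0.5, -1.5]
gripper_width: 0.304
gripper_force: 30.0
```

```bash
cat >> tilt.py <<'E'
hsv=cv2.cvtColor(s["frame"],cv2.COLOR_BGR2HSV)
u1,v1=[int(v) for v in proj(s,G-.104*np.array([0,0,1]))]
m=np.zeros(hsv.shape[:2],bool); w=hsv[v1-16:v1+8,u1-16:u1+10]; k=(w[...,0]>12)&(w[...,0]<28)&(w[...,1]>150)
yy,xx=np.nonzero(k); print("brass n",k.sum(),"centroid",xx.mean()+u1-16 if k.any() else 0,yy.mean()+v1-16 if k.any() else 0)
for a in(8,10,12,14,16,18):
    a_=np.radians(a); z=np.cos(a_)*np.array([0,0,1])+np.sin(a_)*x; print(a,"nose mid",np.round(proj(s,G-.097*z),1))
E
python3 tilt.py pics/t2.png
```

```text
[ 0.4347 -0.0776  0.2054] [ 1.28 -0.48 -1.47] [-0.05 -0.    0.04]
crop origin 308 124
0 nose [367.8 208.6] collar [368.5 187.4]
5 nose [364.2 207.7] collar [366.9 187. ]
10 nose [360.8 206.4] collar [365.3 186.4]
12.6 nose [359.  205.7] collar [364.5 186.1]
15 nose [357.4 204.9] collar [363.8 185.8]
[365.3 210.1] 0.59
[310.  236.3] 0.56
[322.9 221.3] 0.48
brass n 11 centroid 363.3636363636364 206.9090909090909
8 nose mid [362.6 204.6]
10 nose mid [361.3 204.1]
12 nose mid [360.  203.6]
14 nose mid [358.8 203. ]
16 nose mid [357.5 202.4]
18 nose mid [356.3 201.8]
```

```bash
cat > ax.py <<'E'
from h import *
q=r.sense();T=np.array(q["tcp_pos"]);G=T+[0,0,.0187]; R=np.array(q["ee_rot"]);x=R[:,0]
def zz(a): a=np.radians(a); return np.cos(a)*np.array([0,0,1])+np.sin(a)*x
def dist(c):
    return np.linalg.norm(np.mean(np.argwhere(c["region"]),0)[::-1]-proj(p,G-.06*zz(8)))
for n in("scene","top"):
    p=cap(n)
    C=[c for c in models.cut_out(p,"probe")]
    if not C: continue
    c=min(C,key=dist); rg=np.array(c["region"]); print(n,c["confidence"],dist(c),rg.sum())
    if n=="scene":
        ys=np.unique(np.nonzero(rg)[0]); mid=[(y,np.nonzero(rg[y])[0].mean(),rg[y].sum()) for y in ys]
        print([(int(a),round(float(b),1),int(k)) for a,b,k in mid])
        for a in(0,4,8,12,16):
            P=np.array([proj(p,G-d*zz(a)) for d in(.03,.055,.08,.104)]); print(a,np.round(P,1).tolist(),"slope du/dv",round((P[-1,0]-P[0,0])/(P[-1,1]-P[0,1]),3))
        hsv=cv2.cvtColor(p["frame"],40); u,v=[int(k) for k in proj(p,G-.097*zz(8))]
        for yy in range(v-8,v+9): print(yy,[tuple(int(k) for k in hsv[yy,xx,:]) for xx in range(u-5,u+7)] if 0 else "".join("%4d"%hsv[yy,xx,1] for xx in range(u-8,u+10)))
        print("cols from",u-8)
E
python3 ax.py
```

```text
scene 0.6 8.122560367562752 375
[(158, 374.5, 2), (159, 374.0, 3), (160, 374.5, 4), (161, 374.0, 3), (162, 374.0, 3), (163, 374.0, 3), (164, 374.0, 3), (165, 374.0, 3), (166, 374.0, 3), (167, 374.0, 3), (168, 373.0, 3), (169, 373.0, 3), (170, 369.0, 11), (171, 369.0, 11), (172, 368.5, 10), (173, 368.5, 10), (174, 368.0, 11), (175, 368.0, 11), (176, 368.0, 11), (177, 368.0, 11), (178, 367.5, 10), (179, 367.5, 10), (180, 367.0, 11), (181, 367.0, 11), (182, 367.0, 11), (183, 366.5, 10), (184, 366.0, 11), (185, 366.0, 11), (186, 366.5, 12), (187, 366.5, 12), (188, 366.5, 12), (189, 366.5, 10), (190, 366.0, 9), (191, 365.5, 8), (192, 365.5, 8), (193, 365.5, 8), (194, 365.0, 7), (195, 365.0, 7), (196, 365.0, 7), (197, 364.5, 8), (198, 364.5, 8), (199, 364.5, 8), (200, 364.5, 8), (201, 364.5, 8), (202, 364.5, 6), (203, 364.5, 6), (204, 364.0, 5), (205, 364.0, 5), (206, 364.0, 3), (207, 364.0, 3)]
0 [[368.6, 181.4], [368.2, 190.8], [367.9, 199.9], [367.6, 208.5]] slope du/dv -0.034
4 [[367.7, 181.1], [366.7, 190.4], [365.7, 199.3], [364.8, 207.7]] slope du/dv -0.109
8 [[366.9, 180.9], [365.2
[... 888 characters left out ...]
 41  32  42  33  27  24  34  36  38  36
205   57  58  57  52  46  38  40  64 139 155 163 128  61  36  33  32  35  36
206   57  57  57  57  57  50  49  93 188 210 208 149  58  29  24  24  34  37
207   58  57  58  55  57  61  67 129 198 208 200 126  51  30  22  19  35  37
208   57  58  58  58  57  58  66  99 151 165 162  98  53  45  46  45  48  53
209   58  58  57  58  58  59  57  59  70  88  87  68  58  58  59  60  61  62
210   57  57  57  56  58  58  57  56  57  58  58  58  58  58  59  60  59  60
211   58  57  55  57  58  58  58  58  57  56  57  57  58  57  60  59  59  62
212   57  55  57  57  57  59  58  56  58  57  57  56  56  56  56  55  60  64
cols from 354
top 0.75 51.88294520902257 258
```

Measured tilt after springback is about 6.5°, so I need roughly 12.8°. I'll repeat in the tube with an overshoot.

Request:
apply_moves(moves=[[[-0.006,0,0],0],[[-0.008,-0.0005,0],0],[[-0.002,0,0],0],[[0,0,0],0],[[0,0,0],0]])

```text
time_s: 14.47
tcp_pos: [0.4517, -0.0756, 0.2064]
ee_rot: [[-0.989, -0.15, -0.001], [-0.15, 0.989, -0.0], [0.001, 0.0, -1.0]]
wrist_force: [-0.3, -0.4, -2.0]
gripper_width: 0.304
gripper_force: 30.0
```

Request:
apply_moves(moves=[[[0,0,0.01],0],[[0,0,0.018],0],[[0,0,0.015],0],[[0,0,0.01],0],[[0,0,0.004],0]])

```text
time_s: 14.88
tcp_pos: [0.4502, -0.0757, 0.1481]
ee_rot: [[-0.989, -0.15, -0.003], [-0.15, 0.989, -0.0], [0.003, 0.0, -1.0]]
wrist_force: [-0.4, -0.8, -1.6]
gripper_width: 0.308
gripper_force: 30.0
```

Request:
apply_moves(moves=[[[0,0,0],0],[[0,0,0],0],[[0.003,0,0],0],[[0.004,0,0],0],[[0.004,0,0],0]])

```text
time_s: 15.3
tcp_pos: [0.4409, -0.0772, 0.1503]
ee_rot: [[-0.989, -0.15, 0.002], [-0.15, 0.989, 0.0], [-0.002, 0.0, -1.0]]
wrist_force: [1.1, -0.3, -2.1]
gripper_width: 0.309
gripper_force: 30.0
```

Request:
apply_moves(moves=[[[0.004,0,0],0],[[0.004,0,0],0],[[0.004,0,0],0],[[0.003,0,0],0],[[0,0,0],0]])

```text
time_s: 15.72
tcp_pos: [0.4256, -0.0795, 0.15]
ee_rot: [[-0.989, -0.15, 0.001], [-0.15, 0.989, 0.0], [-0.001, 0.0, -1.0]]
wrist_force: [2.1, 1.0, -1.0]
gripper_width: 0.308
gripper_force: 30.0
```

Request:
apply_moves(moves=[[[0,0,0],0],[[0,0,0],0],[[0,0,0],0]])

```text
time_s: 15.97
tcp_pos: [0.4262, -0.0795, 0.1499]
ee_rot: [[-0.989, -0.151, 0.0], [-0.151, 0.989, -0.0], [-0.0, -0.0, -1.0]]
wrist_force: [1.0, 0.2, -0.5]
gripper_width: 0.309
gripper_force: 30.0
```

```bash
python3 - <<'E'
from h import *
q=r.sense();print(np.round(q["tcp_pos"],4),np.round(q["wrist_force"],2),np.round(q["moment"],2))
E
python3 ax.py
```

```text
[ 0.4262 -0.0795  0.1499] [ 0.98  0.2  -0.49] [ 0.06 -0.42 -0.01]
scene 0.65 8.10810632049108 385
[(180, 377.0, 1), (181, 377.0, 3), (182, 377.0, 3), (183, 377.5, 4), (184, 377.0, 3), (185, 377.0, 3), (186, 377.0, 3), (187, 377.0, 3), (188, 376.5, 2), (189, 376.5, 2), (190, 376.5, 2), (191, 370.2, 6), (192, 370.5, 12), (193, 370.5, 12), (194, 369.5, 12), (195, 369.5, 12), (196, 369.5, 12), (197, 369.0, 11), (198, 368.5, 12), (199, 368.0, 11), (200, 367.5, 12), (201, 367.5, 12), (202, 366.5, 12), (203, 366.0, 13), (204, 365.5, 14), (205, 365.5, 14), (206, 365.5, 14), (207, 365.5, 14), (208, 366.0, 13), (209, 366.0, 13), (210, 365.5, 12), (211, 365.0, 11), (212, 363.5, 10), (213, 363.0, 9), (214, 363.0, 9), (215, 363.0, 9), (216, 362.0, 9), (217, 362.0, 9), (218, 362.0, 9), (219, 361.5, 8), (220, 361.5, 8), (221, 361.0, 7), (222, 360.5, 6), (223, 360.0, 5), (224, 359.5, 4)]
0 [[371.5, 202.8], [371.2, 211.6], [370.8, 220.3], [370.5, 228.4]] slope du/dv -0.039
4 [[370.7, 202.5], [369.7, 211.2], [368.7, 219.7], [367.8, 227.6]] slope du/dv -0.117
8 [[369.9, 202.3], [368.2, 210.7], [366.6, 
[... 870 characters left out ...]
 37  66  69  67  68  65  68  66  66  68
225   45  88  75  45  13  11  13  19  47  70  70  66  68  67  68  70  68  66
226   11  11  10  11  11  12  20  20  39  68  70  69  67  68  69  70  69  67
227   10  10  12  12  17  22  22  19  33  67  70  67  69  66  69  71  71  70
228   13  13  13  16  21  21  19  19  35  69  69  67  67  70  66  71  67  65
229   12  13  16  17  21  22  19  20  34  69  71  68  70  70  70  65  62  63
230   12  13  15  18  21  19  21  20  34  68  68  68  68  70  70  63  62  62
231   13  13  16  18  22  19  20  20  35  66  68  68  71  70  65  63  63  63
232   13  13  16  20  21  20  19  19  41  69  70  68  70  65  62  65  64  64
cols from 357
top 0.7 55.472297585843044 258
```

Request:
apply_moves(moves=[[[0,0,-0.004],0],[[0,0,-0.008],0],[[0,0,-0.02],0],[[0,0,-0.02],0],[[0,0,-0.006],0]])

```text
time_s: 16.58
tcp_pos: [0.4269, -0.0797, 0.2107]
ee_rot: [[-0.989, -0.151, 0.004], [-0.151, 0.989, -0.0], [-0.004, -0.001, -1.0]]
wrist_force: [1.1, 0.8, -1.6]
gripper_width: 0.31
gripper_force: 30.0
```

Request:
apply_moves(moves=[[[0,0,0],0],[[0,0,0],0],[[0,0,0],0],[[0,0,0],0]])

```text
time_s: 16.92
tcp_pos: [0.4249, -0.0796, 0.2064]
ee_rot: [[-0.989, -0.15, -0.003], [-0.15, 0.989, -0.0], [0.003, 0.0, -1.0]]
wrist_force: [0.0, 0.5, -1.2]
gripper_width: 0.308
gripper_force: 30.0
```

```bash
python3 - <<'E'
from h import *
q=r.sense();print(np.round(q["tcp_pos"],4),np.round(q["wrist_force"],2),np.round(q["moment"],2))
E
python3 ax.py
```

```text
[ 0.4249 -0.0796  0.2064] [ 0.04  0.47 -1.15] [-0.06 -0.03 -0.01]
scene 0.68 7.5177335810639985 425
[(160, 378.5, 2), (161, 378.5, 2), (162, 378.5, 2), (163, 378.5, 2), (164, 378.5, 2), (165, 378.5, 2), (166, 378.5, 2), (167, 378.0, 1), (168, 377.5, 2), (169, 371.5, 8), (170, 372.0, 13), (171, 372.0, 13), (172, 372.0, 13), (173, 372.0, 13), (174, 371.5, 12), (175, 371.0, 13), (176, 371.0, 13), (177, 371.0, 13), (178, 370.5, 12), (179, 370.5, 12), (180, 370.0, 13), (181, 370.0, 13), (182, 370.0, 13), (183, 369.5, 12), (184, 369.0, 13), (185, 368.5, 14), (186, 368.5, 14), (187, 368.5, 14), (188, 369.0, 13), (189, 369.0, 11), (190, 369.0, 11), (191, 368.5, 10), (192, 368.0, 9), (193, 367.0, 9), (194, 367.0, 9), (195, 367.0, 9), (196, 366.5, 8), (197, 366.5, 8), (198, 366.0, 9), (199, 366.0, 9), (200, 366.0, 9), (201, 365.5, 8), (202, 365.5, 8), (203, 365.5, 6), (204, 365.5, 6), (205, 365.0, 5), (206, 365.0, 5), (207, 364.5, 4), (208, 365.0, 1)]
0 [[372.9, 181.9], [372.5, 191.3], [372.1, 200.5], [371.8, 209.1]] slope du/dv -0.04
4 [[372.0, 181.7], [371.0, 191.0], [369.9, 200.0], [368.9, 
[... 940 characters left out ...]
138  69  35  30  35  36  35  37  34  34
206   58  50  38  53 138 205 210 202 117  49  25  26  33  32  35  35  36  38
207   57  60  55  64 120 179 197 182  88  42  23  17  27  32  41  44  44  55
208   57  58  58  59  74 109 130 120  66  46  47  45  48  51  57  60  62  62
209   58  59  58  58  57  58  59  59  58  57  58  61  61  61  60  60  61  60
210   58  58  57  57  58  57  57  57  58  59  59  59  59  60  60  61  61  64
211   57  58  58  58  58  58  56  58  58  57  60  59  59  59  60  62  65  64
212   58  57  59  58  56  57  57  55  55  56  57  55  57  58  62  64  64  63
213   58  59  58  58  58  58  56  56  57  55  55  54  56  57  64  60  63  62
cols from 358
top 0.69 55.46430663295893 257
```

Axis slope through handle, barrel and nose gives about 9.3° (bias-free, since it read 0 when vertical). I need about 3.5° more, so one more pass with further travel.

Request:
apply_moves(moves=[[[-0.006,0,0],0],[[-0.009,0,0],0],[[-0.004,0,0],0],[[0,0,0],0],[[0,0,0],0]])

```text
time_s: 17.53
tcp_pos: [0.445, -0.0766, 0.2074]
ee_rot: [[-0.989, -0.15, -0.001], [-0.15, 0.989, -0.0], [0.001, 0.0, -1.0]]
wrist_force: [-0.4, 0.5, -2.2]
gripper_width: 0.309
gripper_force: 30.0
```

Request:
apply_moves(moves=[[[0,0,0.01],0],[[0,0,0.018],0],[[0,0,0.015],0],[[0,0,0.01],0],[[0,0,0.004],0]])

```text
time_s: 17.95
tcp_pos: [0.4433, -0.0768, 0.149]
ee_rot: [[-0.989, -0.15, -0.004], [-0.15, 0.989, -0.0], [0.004, 0.0, -1.0]]
wrist_force: [-0.7, -0.7, -2.0]
gripper_width: 0.305
gripper_force: 30.0
```

Request:
apply_moves(moves=[[[0,0,0],0],[[0,0,0],0],[[0.003,0,0],0],[[0.004,0,0],0],[[0.004,0,0],0]])

```text
time_s: 18.37
tcp_pos: [0.4338, -0.0783, 0.1512]
ee_rot: [[-0.989, -0.15, 0.001], [-0.15, 0.989, 0.0], [-0.001, 0.0, -1.0]]
wrist_force: [0.7, 0.7, -1.9]
gripper_width: 0.305
gripper_force: 30.0
```

Request:
apply_moves(moves=[[[0.004,0,0],0],[[0.004,0,0],0],[[0.004,0,0],0],[[0.003,0,0],0],[[0.002,0,0],0]])

```text
time_s: 18.78
tcp_pos: [0.417, -0.0808, 0.1509]
ee_rot: [[-0.989, -0.15, 0.001], [-0.15, 0.989, 0.0], [-0.001, 0.0, -1.0]]
wrist_force: [1.5, -0.4, -2.5]
gripper_width: 0.31
gripper_force: 30.0
```

Request:
apply_moves(moves=[[[0,0,0],0],[[0,0,0],0],[[0,0,0],0],[[0,0,0],0]])

```text
time_s: 19.12
tcp_pos: [0.4173, -0.0809, 0.1508]
ee_rot: [[-0.989, -0.15, 0.0], [-0.15, 0.989, -0.0], [-0.0, -0.0, -1.0]]
wrist_force: [2.0, 1.4, 0.3]
gripper_width: 0.309
gripper_force: 30.0
```

Request:
apply_moves(moves=[[[0,0,-0.004],0],[[0,0,-0.008],0],[[0,0,-0.02],0],[[0,0,-0.02],0],[[0,0,-0.006],0]])

```text
time_s: 19.53
tcp_pos: [0.418, -0.0811, 0.2116]
ee_rot: [[-0.989, -0.151, 0.004], [-0.151, 0.989, -0.0], [-0.003, -0.001, -1.0]]
wrist_force: [1.0, 0.1, -1.9]
gripper_width: 0.307
gripper_force: 30.0
```

Request:
apply_moves(moves=[[[0,0,0],0],[[0,0,0],0],[[0,0,0],0],[[0,0,0],0]])

```text
time_s: 19.87
tcp_pos: [0.4159, -0.0809, 0.2074]
ee_rot: [[-0.989, -0.15, -0.003], [-0.15, 0.989, -0.0], [0.003, 0.0, -1.0]]
wrist_force: [0.4, 0.6, -2.2]
gripper_width: 0.305
gripper_force: 30.0
```

```bash
python3 ax.py; python3 -c "
from h import *
print(r.sense()['tcp_pos'])"
```

```text
scene 0.68 7.382416844297419 418
[(160, 382.5, 2), (161, 382.5, 2), (162, 382.5, 2), (163, 382.5, 2), (164, 382.5, 2), (165, 382.5, 2), (166, 382.5, 2), (167, 382.0, 1), (168, 381.5, 2), (169, 381.0, 3), (170, 377.0, 11), (171, 376.0, 11), (172, 375.5, 12), (173, 375.5, 12), (174, 375.5, 12), (175, 375.0, 13), (176, 374.5, 12), (177, 374.5, 12), (178, 374.5, 12), (179, 374.0, 13), (180, 373.5, 12), (181, 373.5, 12), (182, 373.0, 13), (183, 373.0, 13), (184, 372.0, 13), (185, 372.0, 13), (186, 372.0, 13), (187, 372.0, 13), (188, 372.0, 13), (189, 372.0, 13), (190, 371.5, 12), (191, 371.0, 11), (192, 370.5, 10), (193, 370.0, 9), (194, 369.0, 9), (195, 369.0, 9), (196, 368.0, 9), (197, 368.0, 9), (198, 368.0, 9), (199, 367.5, 10), (200, 367.0, 9), (201, 367.0, 9), (202, 366.5, 8), (203, 367.0, 7), (204, 366.5, 6), (205, 366.5, 6), (206, 366.0, 5), (207, 366.0, 3)]
0 [[376.6, 182.3], [376.2, 191.8], [375.8, 201.0], [375.4, 209.6]] slope du/dv -0.046
4 [[375.8, 182.1], [374.6, 191.4], [373.5, 200.4], [372.5, 208.9]] slope du/dv -0.121
8 [[374.9, 181.8], [373.1, 190.9], [371.3, 199.7], [36
[... 896 characters left out ...]

206   41  81 175 210 205 131  42  16  35  34  37  36  36  39  45  57  59  64
207   34  49 130 177 169  87  34  17  25  32  40  44  49  53  61  63  62  61
208   56  54  68  85  88  62  45  45  47  52  58  62  64  64  63  65  62  63
209   58  57  56  57  58  59  58  58  61  61  62  60  61  58  59  60  64  60
210   58  58  58  58  58  57  59  61  59  60  61  61  61  62  61  62  64  63
211   57  57  58  59  59  57  60  59  59  59  60  58  61  61  63  65  62  63
212   57  58  56  55  55  55  57  56  56  58  58  58  61  65  63  60  62  63
213   58  58  55  56  57  57  56  55  55  57  57  59  65  62  62  63  63  63
cols from 362
top 0.51 58.808906357600655 266
[ 0.41669286 -0.0808884   0.20812371]
```

Tilt now reads about 13.5–14°, against a fitted wall lean of about 12.6°. Moving to above the ticked ring.

Request:
apply_moves(moves=[[[0,0,-0.01],0],[[0,0.005,-0.02],0],[[-0.002,0.014,-0.01],0],[[-0.005,0.025,0],0],[[-0.005,0.029,0],0]])

```text
time_s: 20.48
tcp_pos: [0.4182, -0.0066, 0.2493]
ee_rot: [[-0.989, -0.148, 0.001], [-0.148, 0.989, 0.0], [-0.002, 0.0, -1.0]]
wrist_force: [1.1, 0.6, -3.3]
gripper_width: 0.306
gripper_force: 30.0
```

Request:
apply_moves(moves=[[[-0.005,0.029,0],0],[[-0.005,0.029,0],0],[[-0.005,0.029,0],0],[[-0.005,0.029,0],0],[[-0.005,0.029,0],0]])

```text
time_s: 20.9
tcp_pos: [0.4204, 0.1416, 0.2485]
ee_rot: [[-0.989, -0.151, -0.0], [-0.151, 0.989, -0.0], [0.0, -0.0, -1.0]]
wrist_force: [0.6, -0.5, -1.9]
gripper_width: 0.309
gripper_force: 30.0
```

Request:
apply_moves(moves=[[[-0.005,0.029,0],0],[[-0.005,0.029,0],0],[[-0.005,0.029,0],0],[[-0.003,0.02,0],0],[[-0.002,0.01,0],0]])

```text
time_s: 21.32
tcp_pos: [0.4228, 0.2612, 0.248]
ee_rot: [[-0.988, -0.152, -0.001], [-0.152, 0.988, -0.0], [0.001, -0.0, -1.0]]
wrist_force: [-0.3, -0.8, -2.1]
gripper_width: 0.304
gripper_force: 30.0
```

Request:
apply_moves(moves=[[[0,0,0],0],[[0,0,0],0],[[0,0,0],0],[[0,0,0],0]])

```text
time_s: 21.65
tcp_pos: [0.4229, 0.2578, 0.2488]
ee_rot: [[-0.989, -0.149, -0.0], [-0.149, 0.989, -0.0], [0.0, -0.0, -1.0]]
wrist_force: [-0.0, 0.5, -1.4]
gripper_width: 0.305
gripper_force: 30.0
```

Request:
apply_moves(moves=[[[-0.0008,0.004,0.008],0],[[0,0.004,0.008],0],[[0,0,0.003],0],[[0,0,0],0],[[0,0,0],0]])

```text
time_s: 22.07
tcp_pos: [0.4225, 0.2667, 0.2292]
ee_rot: [[-0.989, -0.15, -0.001], [-0.15, 0.989, -0.001], [0.001, -0.001, -1.0]]
wrist_force: [-0.0, -0.3, -1.7]
gripper_width: 0.309
gripper_force: 30.0
```

```bash
python3 ax.py | head -8; python3 - <<'E'
from fit import *
q=r.sense();T=np.array(q["tcp_pos"]);print(T,q["wrist_force"])
s=cap("scene");b=np.array([.6,.2])
x0,y0=215,215
im=cv2.resize(s["frame"][y0:y0+90,x0:x0+115],None,fx=6.5,fy=6.5,interpolation=cv2.INTER_CUBIC)
x=np.array(q["ee_rot"])[:,0]; f=lambda X:tuple(int(k) for k in np.round((proj(s,X)+b-[x0,y0]+.5)*6.5-.5))
a=np.radians(13); z=np.cos(a)*np.array([0,0,1])+np.sin(a)*x; N=T+[.0263,.004,-.0823]
cv2.line(im,f(N),f(N+.06*z),(0,0,255),1)
m=np.array([.4545,.2704,.1235]); cv2.circle(im,f(m),3,(0,255,0),1); cv2.line(im,f(m),f(m+.03*z),(0,255,0),1)
cv2.imwrite("pics/m1.png",im); print(N,f(N),f(m))
E
```

```text
scene 0.67 12.868195735141866 795
[(222, 271.5, 6), (223, 272.5, 8), (224, 272.5, 8), (225, 273.0, 9), (226, 273.5, 10), (227, 273.5, 10), (228, 273.5, 10), (229, 274.0, 9), (230, 274.0, 9), (231, 274.0, 9), (232, 273.5, 8), (233, 273.5, 8), (234, 273.5, 8), (235, 273.5, 8), (236, 273.5, 8), (237, 274.0, 7), (238, 274.0, 7), (239, 274.0, 7), (240, 273.0, 7), (241, 268.8, 11), (242, 267.5, 17), (243, 267.5, 18), (244, 267.5, 18), (245, 267.0, 19), (246, 267.0, 19), (247, 266.5, 18), (248, 266.5, 18), (249, 267.0, 17), (250, 267.0, 17), (251, 267.0, 17), (252, 267.0, 17), (253, 267.0, 17), (254, 266.5, 16), (255, 266.0, 17), (256, 265.5, 18), (257, 265.5, 18), (258, 266.0, 19), (259, 265.5, 20), (260, 265.5, 20), (261, 265.5, 20), (262, 266.0, 19), (263, 265.5, 18), (264, 266.0, 17), (265, 266.0, 15), (266, 265.0, 13), (267, 264.5, 12), (268, 264.5, 12), (269, 264.5, 12), (270, 264.5, 12), (271, 264.5, 12), (272, 264.0, 11), (273, 263.5, 12), (274, 263.5, 12), (275, 263.5, 12), (276, 263.5, 12), (277, 263.5, 12), (278, 264.0, 11), (279, 263.5, 10), (280, 263.5, 8), (281, 263.5, 8), (282, 263.0, 7), (283, 263.5, 6), (284, 263.0, 5)]
0 [[271.7, 254.6], [273.0, 266.1], [274.3, 277.2], [275.5, 287.5]] slope du/dv 0.117
4 [[270.6, 254.2], [271.1, 265.4], [271.6, 276.2], [272.0, 286.1]] slope du/dv 0.044
8 [[269.6, 253.8], [269.2, 264.6], [268.9, 275.0], [268.6, 284.6]] slope du/dv -0.032
12 [[268.5, 253.3], [267.3, 263.7], [266.2, 273.7], [265.1, 282.9]] slope du/dv -0.114
16 [[267.5, 252.7], [265.4, 262.7], [263.5, 272.2], [261.7, 281.0]] slope du/dv -0.202
273   25  25  25  25  23  24  25  25  18  22  19  22  19  20  19  23  22  18
[0.42270802 0.26702758 0.22994577] [ 0.49789336 -0.10297966 -2.29849108]
[0.44900802 0.27102758 0.14764577] (315, 436) (311, 492)
```

View pics/m1.png

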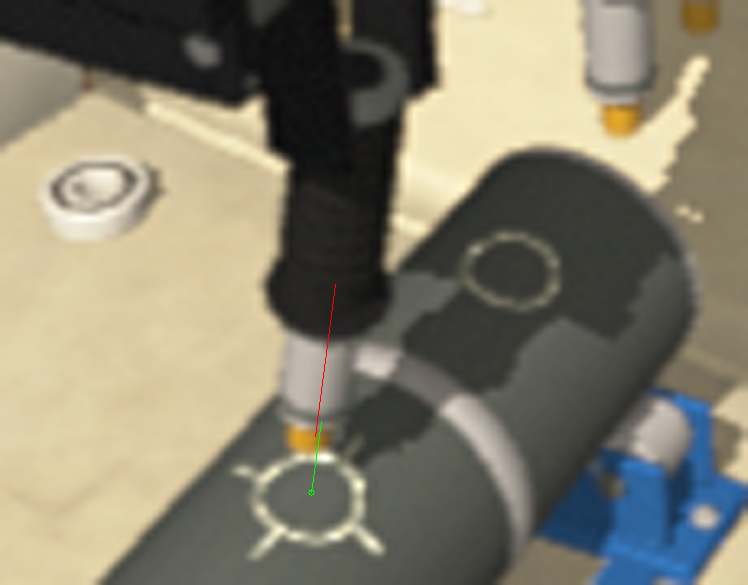

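The nose at crop (306,447) sits above the ticked ring centred at (310,499), with the probe axis nearly parallel to the green wall normal (within about 1°). A small lateral correction, then approach along the probe axis.

Request:
apply_moves(moves=[[[0.0018,-0.002,0],0],[[-0.0009,0,0.004],0],[[-0.0009,0,0.004],0],[[-0.0009,0,0.004],0],[[-0.0005,0,0.002],0]])

```text
time_s: 22.73
tcp_pos: [0.424, 0.2649, 0.2147]
ee_rot: [[-0.989, -0.15, -0.001], [-0.15, 0.989, -0.001], [0.001, -0.001, -1.0]]
wrist_force: [-0.7, 0.2, -2.4]
gripper_width: 0.313
gripper_force: 30.0
```

Request:
apply_moves(moves=[[[0,0,0],0],[[0,0,0],0],[[0,0,0],0]])

```text
time_s: 22.98
tcp_pos: [0.4244, 0.2652, 0.2157]
ee_rot: [[-0.989, -0.15, 0.0], [-0.15, 0.989, 0.0], [-0.0, 0.0, -1.0]]
wrist_force: [1.2, -0.5, -2.2]
gripper_width: 0.312
gripper_force: 30.0
```

Request:
apply_moves(moves=[[[-0.0005,0,0.002],0],[[0,0,0],0],[[0,0,0],0]])

```text
time_s: 23.23
tcp_pos: [0.4247, 0.2652, 0.2136]
ee_rot: [[-0.989, -0.15, -0.0], [-0.15, 0.989, -0.0], [0.0, -0.0, -1.0]]
wrist_force: [-1.5, 0.5, -2.1]
gripper_width: 0.305
gripper_force: 30.0
```

```bash
cat > ring.py <<'E'
from fit import *
q=r.sense();T=np.array(q["tcp_pos"]);print(T,np.round(q["wrist_force"],2),q["time_s"])
s=cap("scene");h=cv2.cvtColor(s["frame"],40)[265:305,245:285]
k=(h[...,0]>10)&(h[...,0]<26)&(h[...,1]>130)&(h[...,2]>90); yy,xx=np.nonzero(k)
print("brass",k.sum(),"u",xx.min()+245,xx.max()+245,"v",yy.min()+265,yy.max()+265,"bottom row u",[int(v)+245 for v in xx[yy>=yy.max()-1]])
g=cv2.cvtColor(s["frame"],6)[280:306,250:276]
for i,rw in enumerate(g): print(280+i,"".join("%4d"%v for v in rw))
E
python3 ring.py
```

```text
[0.42474306 0.26519197 0.21358607] [-1.45  0.47 -2.13] 23.2333
brass 22 u 260 266 v 287 290 bottom row u [261, 262, 263, 264, 265, 262, 263, 264]
280  206 203 168 102  79  82  86  90 114 157 183 185 185 181 173 165 152 134 115  87  61  55  55  55  56  55
281  200 168 106  80  82  87  88  91 106 150 183 185 185 180 172 161 149 131 111  84  61  54  55  56  56  55
282  167 105  79  83  85  89  91  92  98 135 174 183 183 179 170 160 146 128 104  81  71  57  57  54  56  55
283  105  79  82  85  89  92  93  94 106 120 134 164 175 171 166 156 137 118  94  68  62  58  56  55  54  55
284   78  81  84  88  89  92  93  95 108 127 127 124 134 137 135 133 113  91  67  57  57  55  58  56  55  53
285   80  87  90  91  92  92  95 105 121 154 175 152 134 113 102 102 100  88  66  55  55  55  56  55  55  60
286   90 112 124 112  98  95 128 166 172 170 162 175 183 155 128 128 127 104  88  64  56  56  55  53  60  79
287  108 161 189 163 128 141 205 227 143 112 135 164 162 137 108  99  85  79  93  84  62  53  58  62  74  94
288   92 102 118 135 166 214 210 134  99 106 139 164 162 151 133 108  79  59  76 1
[... 1179 characters left out ...]
03  97  93  92  92  91  97 141 192 180 101  88
300  101 101 104 136 158 126 102  99 101 100  98  98  97  97  96  97  96  94  93  93  90  93 111 114  90  87
301  102 103 102 105 106 102 100 100 100  99  97  97  97  98  97  97  95  94  94  93  92  89  89  89  87  86
302  103 102 102 103 100 101 103 101  99  99  97  98  97  98  97  95  93  95  94  91  92  90  88  88  88  87
303  103 101 101 101 101 103 100 100  98  98  97  98  98  97  95  93  95  94  93  91  90  88  88  88  87  85
304  102 101 101 101 101 101  99  98  98  96  97  98  98  96  95  94  93  93  92  91  89  88  88  85  85  84
305  101 101 101 101 101 100  99  98  98  99  97  98  97  95  93  94  93  92  90  90  88  87  87  86  83  82
```

Numerically, the nose will land at about (262.6,291.6) against the ring centre at about (262.0,291.3), well inside. Now approach to contact in fine steps.

Request:
apply_moves(moves=[[[-0.0005,0,0.002],0],[[0,0,0],0],[[-0.0002,0,0.001],0],[[0,0,0],0],[[0,0,0],0]])

```text
time_s: 23.7
tcp_pos: [0.4254, 0.2653, 0.2106]
ee_rot: [[-0.989, -0.15, -0.0], [-0.15, 0.989, -0.0], [0.0, -0.0, -1.0]]
wrist_force: [-0.1, 0.2, -1.0]
gripper_width: 0.308
gripper_force: 30.0
```

Request:
apply_moves(moves=[[[-0.0002,0,0.001],0],[[0,0,0],0],[[0,0,0],0],[[0,0,0],0]])

```text
time_s: 24.03
tcp_pos: [0.4257, 0.2654, 0.2097]
ee_rot: [[-0.989, -0.15, 0.0], [-0.15, 0.989, -0.0], [-0.0, -0.0, -1.0]]
wrist_force: [0.2, 0.1, -1.6]
gripper_width: 0.309
gripper_force: 30.0
```

Request:
apply_moves(moves=[[[-0.0002,0,0.001],0],[[0,0,0],0],[[0,0,0],0],[[0,0,0],0]])

```text
time_s: 24.37
tcp_pos: [0.4258, 0.2654, 0.2086]
ee_rot: [[-0.989, -0.15, -0.0], [-0.15, 0.989, -0.0], [0.0, -0.0, -1.0]]
wrist_force: [0.4, -0.3, -2.2]
gripper_width: 0.304
gripper_force: 30.0
```

Request:
apply_moves(moves=[[[-0.0002,0,0.001],0],[[0,0,0],0],[[0,0,0],0],[[0,0,0],0]])

```text
time_s: 24.7
tcp_pos: [0.426, 0.2654, 0.2076]
ee_rot: [[-0.989, -0.15, -0.0], [-0.15, 0.989, -0.0], [0.0, -0.0, -1.0]]
wrist_force: [-0.0, -0.4, -1.7]
gripper_width: 0.305
gripper_force: 30.0
```

Request:
apply_moves(moves=[[[-0.0002,0,0.001],0],[[0,0,0],0],[[0,0,0],0],[[0,0,0],0]])

```text
time_s: 25.03
tcp_pos: [0.4262, 0.2655, 0.2067]
ee_rot: [[-0.989, -0.15, 0.0], [-0.15, 0.989, 0.0], [-0.0, 0.0, -1.0]]
wrist_force: [0.2, 0.1, -1.7]
gripper_width: 0.309
gripper_force: 30.0
```

Request:
apply_moves(moves=[[[-0.0002,0,0.001],0],[[0,0,0],0],[[0,0,0],0],[[0,0,0],0]])

```text
time_s: 25.37
tcp_pos: [0.4265, 0.2655, 0.2056]
ee_rot: [[-0.989, -0.15, -0.0], [-0.15, 0.989, -0.0], [0.0, -0.0, -1.0]]
wrist_force: [0.1, -0.5, -2.4]
gripper_width: 0.308
gripper_force: 30.0
```

Request:
apply_moves(moves=[[[-0.0002,0,0.001],0],[[0,0,0],0],[[0,0,0],0],[[0,0,0],0]])

```text
time_s: 25.7
tcp_pos: [0.4268, 0.2656, 0.205]
ee_rot: [[-0.989, -0.15, 0.001], [-0.15, 0.989, 0.0], [-0.001, 0.0, -1.0]]
wrist_force: [-0.6, -0.0, 0.4]
gripper_width: 0.306
gripper_force: 30.0
```

Contact at TCP z ≈ 0.2053 puts the nose at z ≈ 0.123, as expected for the mark. Press about 5 mm along the axis.

Request:
apply_moves(moves=[[[-0.0002,0,0.001],0],[[0,0,0],0],[[-0.0003,0,0.001],0],[[0,0,0],0],[[0,0,0],0]])

```text
time_s: 26.12
tcp_pos: [0.4273, 0.2657, 0.2029]
ee_rot: [[-0.989, -0.15, 0.0], [-0.15, 0.989, 0.0], [-0.0, 0.0, -1.0]]
wrist_force: [-1.2, -0.1, 2.1]
gripper_width: 0.307
gripper_force: 30.0
```

Request:
apply_moves(moves=[[[-0.0002,0,0.001],0],[[0,0,0],0],[[-0.0002,0,0.001],0],[[0,0,0],0],[[0,0,0],0]])

```text
time_s: 26.53
tcp_pos: [0.4276, 0.2658, 0.2009]
ee_rot: [[-0.989, -0.15, 0.0], [-0.15, 0.989, 0.0], [-0.0, 0.0, -1.0]]
wrist_force: [-1.6, 0.3, 4.0]
gripper_width: 0.307
gripper_force: 30.0
```

```bash
python3 ring.py | head -2; python3 ax.py | head -8; for i in 1 2 3 4 5 6 7 8; do python3 -c "
from h import *
cap('scene'); q=r.sense(); print(np.round(q['tcp_pos'],4),np.round(q['wrist_force'],2),np.round(q['moment'],2))"; done
```

```text
[0.42763335 0.26575499 0.20086801] [-1.56  0.34  4.03] 26.5333
brass 9 u 260 264 v 292 293 bottom row u [260, 261, 262, 263, 264, 261, 262, 263, 264]
scene 0.85 12.501372374319445 699
[(234, 270.0, 3), (235, 271.5, 6), (236, 272.0, 7), (237, 272.5, 8), (238, 272.5, 8), (239, 273.0, 9), (240, 273.0, 9), (241, 273.0, 9), (242, 273.5, 8), (243, 273.5, 8), (244, 273.5, 8), (245, 274.0, 7), (246, 274.0, 7), (247, 274.0, 7), (248, 273.5, 6), (249, 273.5, 6), (250, 273.5, 6), (251, 273.5, 6), (252, 273.5, 6), (253, 273.0, 7), (254, 268.8, 11), (255, 267.5, 16), (256, 267.0, 17), (257, 267.0, 17), (258, 267.0, 17), (259, 267.0, 17), (260, 267.0, 17), (261, 267.0, 17), (262, 267.0, 17), (263, 267.0, 17), (264, 266.5, 16), (265, 266.5, 16), (266, 266.0, 17), (267, 266.0, 17), (268, 266.0, 19), (269, 266.0, 19), (270, 266.0, 19), (271, 266.0, 19), (272, 266.0, 19), (273, 266.0, 19), (274, 266.0, 17), (275, 266.0, 15), (276, 265.5, 14), (277, 265.5, 12), (278, 265.0, 13), (279, 264.5, 12), (280, 264.5, 12), (281, 264.0, 11), (282, 264.0, 11), (283, 264.0, 11), (284, 264.0, 11), (285, 264.0, 11),
[... 434 characters left out ...]
5.9, 284.3], [264.9, 293.1]] slope du/dv -0.116
16 [[267.2, 264.3], [265.2, 273.8], [263.3, 282.9], [261.6, 291.3]] slope du/dv -0.207
284   24  24  25  26  26  23  26  24  25  24  26  27  28  22  19  19  25  22
[0.4276 0.2657 0.2008] [-0.11 -0.12  3.24] [-0.01  0.43 -0.02]
[0.4276 0.2657 0.2007] [-0.04 -0.28  4.  ] [-0.01  0.46  0.01]
[0.4276 0.2657 0.2007] [-0.76  0.33  4.08] [ 0.01  0.43 -0.02]
[0.4276 0.2657 0.2007] [-1.92  0.    4.61] [0.03 0.4  0.09]
[0.4276 0.2657 0.2007] [-0.09 -0.26  3.91] [0.05 0.37 0.02]
[0.4276 0.2657 0.2007] [-1.19 -0.57  4.6 ] [0.04 0.39 0.07]
[0.4275 0.2657 0.2007] [-0.48 -0.25  4.6 ] [0.02 0.45 0.02]
[0.4276 0.2657 0.2007] [-0.56  0.15  4.19] [0.05 0.41 0.02]
```

```bash
python3 ring.py | sed -n '1p;2p;14,22p'; python3 -c "
from h import *
print(r.finish_job())"
```

```text
[0.42755416 0.26571513 0.20068292] [-0.56  0.15  4.19] 27.1833
brass 9 u 260 264 v 292 293 bottom row u [260, 261, 262, 263, 264, 261, 262, 263, 264]
291   93  95  96 120 139 115  98  98 100 116 150 178 174 147 136 125  84  62  68 135 163  93  94  96  95  95
292   95  96  97 123 158 149 103  99 102 112 139 163 153 121 115  90  69  75  90 158 189 109  94  95  94  94
293   95  96  95 108 179 209 127 100  97 101 112 144 159 140 125 100  95  94 103 162 184 106  92  94  94  93
294   95  96  97 100 141 184 167 122  99  98  99 104 108 106 101  97  93  96 122 164 160 101  92  94  94  93
295   96  98  97  97 106 146 185 182 142 106  97  99 101  98  96  97  99 129 175 181 135  96  91  92  93  92
296   97  99  98  99  98 107 157 226 230 154 137 131 118 107 109 132 162 199 219 189 189 132  95  89  91  91
297   98  99 101 101 100 131 198 212 154 194 230 196 164 147 154 205 242 206 129 131 187 200 145  96  89  89
298   98 101  99 101 123 192 214 133  99 113 126 130 144 159 154 136 125 110  92  94 137 215 232 137  90  89
299   99 100 102 115 159 177 134 101  99  98  97  97  99 104 103  98  94  92  92  92  97 140 192 180 100  88
the job is handed in; nothing more can be done
None
```

I handed the job in at about 27 s, after a light pad touch in the pot, with the probe still gripped and its nose inside the four-tick ring: pressed about 5 mm (≈6 N), within about 1° of my fitted wall normal, and the pipe not turned.

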